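Set out the seed pan and hold the propagator flap open

TASK

Slide the empty seed pan across the table, without lifting it, until it stands wholly inside the circle printed on the paper sheet, with the propagator's flap still shut. Then raise the flap until it lines up with the set arm at its side and finish while still holding it there with the gripper, steady, so that a colleague can take out seedlings. Leave the set arm and everything else on the table where they are.

Things in the scene. Friction and masses are not known exactly. Their poses are not given: they have to be found in the camera images.
- pan: the seed pan: empty, round, shallow, terracotta-coloured open pot, 104 mm across at the foot, 120 mm at the rim, 50 mm high, wall 4 mm, about 0.25 kg, loose. Origin: centre of its underside; z up.
- ring: white paper sheet 190 mm square, 1 mm thick, flat on the table, with a black printed circle of radius 78 mm; it never moves and nothing catches on it. Origin: centre of the circle, on the table.
- propagator: white open-topped box with black seed cells in it, fixed to the table: 200 mm (its x) by 260 mm (its y) by 100 mm high. Origin: centre of its underside; its x points from its hinge side (towards the robot) to its far side. A thin steel guide arc stands beside its +y wall, up to 240 mm above the table.
- flap: white frame with clear pane, 205 (x) x 260 (y) x 8 mm, 0.45 kg, freely hinged on the box's near top edge: opens upward and back towards the robot (to 1.3 rad), falls shut when let go. Origin: middle of the hinge line, 104 mm above the table, 100 mm to the -x side of the propagator's origin; x from hinge to far edge (level when shut, rises as it opens), y along the hinge, z out of its upper face.
- flap_bar (a point): middle of the flap's bar handle: a round steel bar 12 mm thick, 122 mm long, parallel to the hinge, 170 mm from the hinge along the flap's x and 47 mm out along its z (43 mm above its upper face), on two 12 mm posts 110 mm apart. Axes as the flap's.
- set_arm: marks the wanted opening: slim dark steel strip 180 mm long with a small black clamp knob, pivoted on the flap's hinge line outside the box's +y wall (15 mm clear of the flap's side edge), clamped at a slope of 23 to 49 degrees. Origin: on the hinge line; x along the strip from pivot to tip: the flap lines up with it when the two x axes are parallel.
- set_arm_tip (a point): the free end of the set arm's strip, 180 mm from the hinge line. Axes as the set arm's.
- flask: bystander: white drinking flask, 66 mm across, 210 mm high, standing. Origin: centre of its underside.
- pen_cup: bystander: green cup with pens, 70 mm across, 85 mm high (pens to 115 mm). Origin: centre of its underside.
- wipes: bystander: blue pack of wipes, 80 x 150 x 50 mm. Origin: centre of its underside.
- jar: bystander: glass jar with steel cap, 70 mm across, 80 mm high. Origin: centre of its underside.
- cell_tray: bystander: white tray 150 x 220 mm holding black seed cells, 47 mm high. Origin: centre of its underside.
- tape: bystander: roll of brown tape lying flat, 90 mm across, 24 mm high. Origin: centre of its underside.
- soil_brush: bystander: brush with a handle, lying on the table. Origin: about its middle, on the table.
There are look-alikes about, which are no part of the job. Of the things shaped like the pan, the terracotta one is meant.

How it is judged:
By the outcome, as a careful person would: the job done as asked, in the order asked, and still so for the second after the job is handed in, while the arm keeps its last pose, push and grip.
It also fails if it takes over 66 s, if anything falls off the work surface, if the arm or the gripper's body presses on something with over 40 N, if the wrist force passes 120 N, or if a joint passes its speed limit or range.

ROBOT

A 7-joint arm with a two-finger parallel gripper is mounted at the origin on the work surface. World frame = base frame: x ahead of the robot, y to its left, z up, the work surface at z = 0. Lengths are in m, angles in rad, forces in N, time in s.
With the tool pointing down it reaches from about 0.4 to 0.9 m from the base axis. Payload 5.5 kg.
Tool frame: the origin (TCP) lies on the centre line of the jaws, within the pads' length; the fingertips stand 25 mm ahead of it and the grasp point (between the pads) lies 6 mm ahead of it; z points along the fingers, y is the direction in which the jaws open and shut (so a half turn about z gives the same grasp; the last joint's range is limited). The gripper opens to 92 mm and grips with 3 to 60 N. Pads are 19 mm wide; open, the fingers measure 130 mm over their backs; the gripper's body (75 mm by 190 mm) begins 47 mm behind the grasp point.
Start: joints at [1.573, 0.501, -0.427, 1.55, 0.221, 1.138, -0.21], TCP at [0.168, -0.628, 0.224] pointing down, gripper open.
Joint ranges: [-2.88, 2.88], [-0.31, 2.03], [-1.54, 1.56], [0.2, 2.42], [-1.41, 4.55], [0.19, 2.02], [-2.57, 2.57]. Speed limits (rad/s): [2.57, 2.57, 3.14, 3.14, 3.14, 3.14, 3.14].

INTERFACE

Orientations are given as a rotation vector (axis times angle).
In Python, from station import status, snapshot, ticket gives the robot as it stands.
- The arm moves only by the tool servo_tool, never from a script. Its argument "increments" is a list of rows, each an object with "claw": the opening in per cent of the stroke, from 0 (shut) to 100 (fully open); "xyz": the shift along the tool's x, y, z in mm, a list of three; "yaw": the turn about the tool's z in rad. A call has 1 to 5 rows; each row shifts and turns the commanded pose from where the row before left it, along the tool's axes as they then stand; what a row does not reach is not made up. A row lasts 1/8 s, in which the tool goes at most 62.5 mm and 10.7 degrees, less where a joint would pass 70% of its speed; a pose out of reach is approached as far as the arm can. A call is refused whole if a number of a shift passes 62.5 or a number of a turn 0.188, either way. A call with a gripper value outside its range is refused whole. The fingers move at their own pace and stop on an object; the grip force is fixed at half the most. Time passes only in rows, so rows that do not move let the fingers close. It gives the time, the measured TCP pose, the force and the opening at its end, in the units of the state.
- status.observe(): the state, without advancing time (a new reading comes with each control period).
- snapshot(name): name is "scene" or "top" or "wrist"; returns a dict with "color" (400x640x3 uint8, red, green, blue), "fx", "fy", "cx", "cy" (pixels), "k1" (the pictures are not rectified: a ray, as slopes to the right and down, at radius r is drawn at 1 + k1 r^2 times it, then the intrinsics apply), "world_from_camera" (4x4, takes a point from camera to world coordinates). Camera axes: x right, y down, z forward; pixel columns grow to the right and rows downward; lengths in m; the calibration is good to about 2 mm. A picture is of the moment at which its call begins. There is no depth.
- ticket.hand_in(): hands the job in, once; it reports no verdict.
The state is a dict: "time": time; "joint_positions": joint angles; "dq": joint speeds; "joint_torque": joint torques, N m; "eef_pos": TCP position; "orientation": TCP orientation; "force": force on the tool from outside, world axes, zero at the start; "ft_torque": the same for the moment, N m; "width": finger opening in m.
Only numpy, scipy, OpenCV 4.12 (cv2) and the standard library are available. Lean on these libraries where they do the work, as an engineer would, in place of code of your own. Each camera call takes 0.05 s, during which the arm holds its last target. There are 200 camera calls.

## Working session

There is one attempt and no reset: what is moved stays moved. The work goes in short steps, Python scripts to look and compute and a tool call to move; the robot and the scene stay as the last step left them, time stands still between calls to the robot, and variables do not carry over. Pictures are saved under pics/ and viewed, about 8 in all and at most 12, crops included, and the job is handed in when it is done.

Besides the shell and the picture viewer there is one more tool, called by a JSON object that holds its "method" and its "body", one argument or row to a line. servo_tool: Moves the arm, as the interface text tells. Its arguments: {"type":"object","properties":{"increments":{"type":"array","items":{"type":"object","properties":{"claw":{"type":"number"},"xyz":{"type":"array","items":{"type":"number"}},"yaw":{"type":"number"}}}}},"required":["increments"]}

```bash
ls; mkdir -p pics
cat > h.py <<'E'
import numpy as np, cv2
from scipy.spatial.transform import Rotation as R
from station import status, snapshot, ticket
def snap(n,f=None):
    s=snapshot(n)
    if f: cv2.imwrite('pics/'+f+'.png',s['color'][:,:,::-1])
    return s
def K(s): return np.array([[s['fx'],0,s['cx']],[0,s['fy'],s['cy']],[0,0,1.]])
def ray(s,uv):
    p=cv2.undistortPoints(np.array(uv,float).reshape(-1,1,2),K(s),np.array([s['k1'],0,0,0,0.])).reshape(-1,2)
    T=np.array(s['world_from_camera']); d=np.c_[p,np.ones(len(p))]@T[:3,:3].T
    return T[:3,3],d
def onz(s,uv,z):
    o,d=ray(s,uv); return o+d*((z-o[2])/d[:,2])[:,None]
def proj(s,P):
    T=np.linalg.inv(np.array(s['world_from_camera'])); P=np.atleast_2d(P)@T[:3,:3].T+T[:3,3]
    q=P[:,:2]/P[:,2:]; q=q*(1+s['k1']*(q**2).sum(1))[:,None]
    return q*[s['fx'],s['fy']]+[s['cx'],s['cy']]
E
python3 - <<'E'
from h import *
np.set_printoptions(precision=3,suppress=True)
o=status.observe();print(o)
for n in('scene','top'):
    s=snap(n,n+'0');print(n,s['fx'],s['cx'],s['cy'],s['k1'],np.array(s['world_from_camera']))
E
```

```text
pics
{'time': 0.0, 'joint_positions': array([ 1.573,  0.502, -0.427,  1.551,  0.221,  1.138, -0.21 ]), 'dq': array([-0.002, -0.002, -0.001, -0.001, -0.   ,  0.   ,  0.   ]), 'joint_torque': array([  0.001, -56.66 ,  -5.816, -27.912,  -0.069,   0.031,   0.   ]), 'eef_pos': array([ 0.167, -0.627,  0.223]), 'orientation': array([-3.113, -0.408,  0.   ]), 'force': array([ 0.587, -0.433,  0.284]), 'ft_torque': array([ 0.032, -0.029,  0.033]), 'width': 0.09206943889813961}
scene 381.4952865707876 318.686809960304 202.634405246291 -0.025552256524528104 [[ 0.746  0.506 -0.433  1.06 ]
 [ 0.666 -0.568  0.483 -0.524]
 [-0.002 -0.649 -0.761  1.001]
 [ 0.     0.     0.     1.   ]]
top 484.06361506486735 316.4937305663356 197.02580012914154 -0.06776541611114137 [[ 0.004 -0.998  0.068  0.44 ]
 [-1.    -0.005 -0.017  0.059]
 [ 0.017 -0.068 -0.998  1.674]
 [ 0.     0.     0.     1.   ]]
```

View pics/scene0.png

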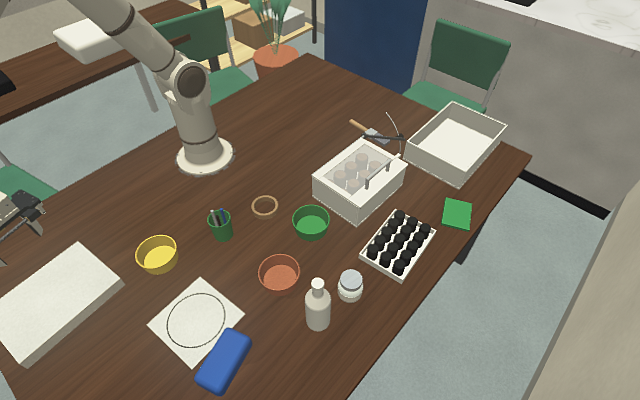

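View pics/top0.png

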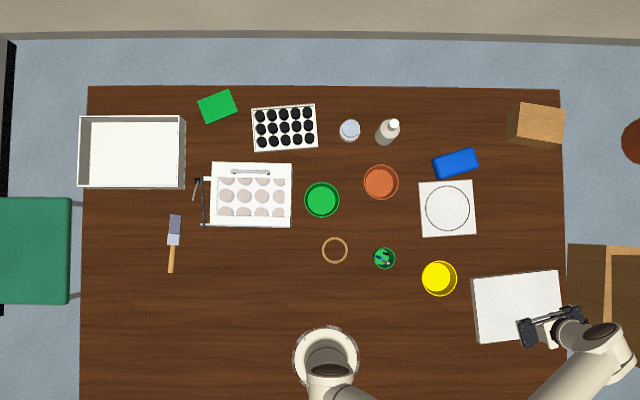

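The scene view shows the terracotta pan at (279,272), the ring at (196,320), the propagator at (360,180) with the set arm near (390,138). The top view shows the pan at (381,182), the ring at (447,208), the propagator at (250,195) and the set arm near (203,200).

```bash
cat > m.py <<'E'
from h import *
np.set_printoptions(precision=4,suppress=True)
def pan(s,c,w=60):
    hsv=cv2.cvtColor(s['color'],cv2.COLOR_RGB2HSV)
    m=cv2.inRange(hsv,(4,110,110),(14,220,255)); b=np.zeros_like(m); b[max(0,c[1]-w):c[1]+w,max(0,c[0]-w):c[0]+w]=255; m&=b
    m=cv2.morphologyEx(m,cv2.MORPH_OPEN,np.ones((2,2)))
    cs=max(cv2.findContours(m,cv2.RETR_EXTERNAL,cv2.CHAIN_APPROX_NONE)[0],key=cv2.contourArea)
    return cs[:,0]
def circ(P):
    A=np.c_[2*P[:,:2],np.ones(len(P))]; x=np.linalg.lstsq(A,(P[:,:2]**2).sum(1),rcond=None)[0]
    return x[:2],np.sqrt(x[2]+x[:2]@x[:2])
def ring(s,c,w=35):
    g=cv2.cvtColor(s['color'],cv2.COLOR_RGB2GRAY)
    v,u=np.mgrid[c[1]-w:c[1]+w,c[0]-w:c[0]+w]
    sel=g[v,u]<150; uv=np.c_[u[sel],v[sel]]; P=onz(s,uv,.001)
    cen=onz(s,[c],.001)[0]
    for _ in range(5):
        r=np.hypot(*(P[:,:2]-cen[:2]).T); k=abs(r-.078)<.012
        if k.sum()<20: break
        q,rr=circ(P[k]); cen=np.r_[q,0]
    return cen[:2],rr,k.sum()
E
python3 - <<'E'
from m import *
t=snap('top');c=snap('scene')
for s,p,r in((t,(381,182),(447,208)),(c,(279,272),(196,320))):
    k=pan(s,p); print('pan',circ(onz(s,k,.05)),len(k)); print('ring',ring(s,r,35 if s is t else 38))
pts=dict(flask=(388,131),jar=(350,130),wipes=(455,163),green=(322,200),cup=(384,258),tape=(335,250),yellow=(439,279))
for n,u in pts.items(): print(n,onz(t,[u],.05)[0,:2])
I=t['color'][140:245,180:300]; J=c['color'][95:235,300:430]
cv2.imwrite('pics/crop.png',np.hstack([cv2.resize(I,None,fx=3.3,fy=3.3,interpolation=2)[:346],cv2.resize(J,None,fx=2.47,fy=2.47,interpolation=2)[:345].repeat(1,0) if 0 else cv2.resize(J,(390,346))])[:,:,::-1])
E
```

```text
pan (array([ 0.6004, -0.1884]), np.float64(0.059711501838951374)) 104
ring (array([ 0.5181, -0.425 ]), np.float64(0.07799221702412461), np.int64(69))
pan (array([ 0.6075, -0.1875]), np.float64(0.058888396085172365)) 116
ring (array([ 0.5209, -0.4253]), np.float64(0.07948827386217061), np.int64(206))
flask [ 0.7775 -0.2108]
jar [ 0.7797 -0.0808]
wipes [ 0.6693 -0.4405]
green [0.5405 0.0138]
cup [ 0.3468 -0.1946]
tape [ 0.3732 -0.0302]
yellow [ 0.2763 -0.3804]
```

View pics/crop.png

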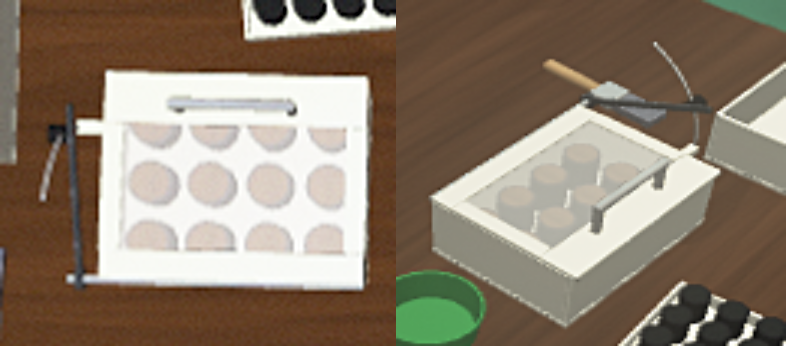

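Crop of the propagator: in the top view the bar runs (232,171)–(269,173), the set arm pivot is (204,226) and its tip (201,172). In the scene view the set arm runs (364,135)–(405,138).

Run:
```python
from m import *
t=snap('top');c=snap('scene')
C=lambda x,y:(180+x/3.3,140+y/3.3)
b=onz(t,[C(172,103),C(295,108)],.151);print('bar',b,np.linalg.norm(b[1]-b[0]))
f=onz(t,[C(107,71),C(368,76),C(362,289),C(98,281)],.108);print('flap',f)
sc=lambda x,y:(300+(x-396)/3,95+y/2.471)
def tri(a,b):
    o1,d1=ray(t,[a]);o2,d2=ray(c,[b]);d1=d1[0];d2=d2[0]
    x=np.linalg.lstsq(np.c_[d1,-d2],o2-o1,rcond=None)[0];p=o1+d1*x[0];q=o2+d2*x[1];return (p+q)/2,np.linalg.norm(p-q)
P=tri(C(79,285),sc(587,100));T=tri(C(69,105),sc(712,107));print('piv',P,'tip',T,np.linalg.norm(P[0]-T[0]))
print('bar ends', tri(C(172,103),sc(662,165)),tri(C(295,108),sc(597,211)))
# pan at several heights from mask centre; flask base
print('flaskbase',onz(t,[(384,138)],0))
```

```text
bar [[0.6241 0.3013 0.151 ]
 [0.6198 0.1833 0.151 ]] 0.11807771705121839
flap [[0.6608 0.373  0.108 ]
 [0.6571 0.1152 0.108 ]
 [0.4472 0.1195 0.108 ]
 [0.4537 0.378  0.108 ]]
piv (array([0.451, 0.4  , 0.097]), np.float64(0.0031835193961522227)) tip (array([0.6192, 0.3944, 0.181 ]), np.float64(0.0026973761435165984)) 0.18816442037282022
bar ends (array([0.6248, 0.3024, 0.1435]), np.float64(0.00040326893369453735)) (array([0.6221, 0.1852, 0.1452]), np.float64(0.004192431367463294))
flaskbase [[ 0.7628 -0.2048  0.    ]]
```

{"method": "servo_tool", "body": {
  "increments": [
    {"claw":0,"xyz":[50,-30,0],"yaw":0},
    {"claw":0,"xyz":[50,-30,0],"yaw":0},
    {"claw":0,"xyz":[50,-30,0],"yaw":0},
    {"claw":0,"xyz":[50,-30,0],"yaw":0},
    {"claw":0,"xyz":[50,-30,0],"yaw":0}
  ]
}}

```text
time: 0.92
eef_pos: [0.3716, -0.4172, 0.2239]
orientation: [3.114, 0.408, 0.0]
force: [0.1, -0.8, 0.4]
width: 0.046
```

{"method": "servo_tool", "body": {
  "increments": [
    {"claw":0,"xyz":[50,-29,0],"yaw":0},
    {"claw":0,"xyz":[50,-29,0],"yaw":0},
    {"claw":0,"xyz":[50,-29,0],"yaw":0},
    {"claw":0,"xyz":[50,-29,20],"yaw":0},
    {"claw":0,"xyz":[50,-29,20],"yaw":0}
  ]
}}

```text
time: 1.55
eef_pos: [0.5761, -0.2132, 0.1836]
orientation: [3.114, 0.407, 0.002]
force: [1.2, -0.2, -0.7]
width: 0.0008
```

{"method": "servo_tool", "body": {
  "increments": [
    {"claw":0,"xyz":[31,-17,30],"yaw":0},
    {"claw":0,"xyz":[0,0,20],"yaw":0},
    {"claw":0,"xyz":[0,0,0],"yaw":0}
  ]
}}

```text
time: 1.92
eef_pos: [0.5981, -0.1901, 0.1315]
orientation: [-3.114, -0.408, 0.007]
force: [-0.4, -1.2, 0.8]
width: 0.0004
```

Run:
```python
from m import *
w=snap('wrist','w1');snap('scene','s1');o=status.observe();print(o['eef_pos'],o['orientation'],o['width'],w['fx'],np.array(w['world_from_camera']))
print(proj(w,[o['eef_pos']-[0,0,.025]]))
k=pan(w,(320,200),300); print(len(k),circ(onz(w,k,.05)),k.min(0),k.max(0))
```

```text
[ 0.5996 -0.1916  0.134 ] [ 3.1144  0.4047 -0.0008] 0.000258456957096825 307.10141110723333 [[ 0.2573 -0.9232 -0.2856  0.6742]
 [-0.9663 -0.2464 -0.0741 -0.1708]
 [-0.0019  0.2951 -0.9555  0.2908]
 [ 0.      0.      0.      1.    ]]
[[318.0044 223.999 ]]
2049 (array([ 0.6743, -0.1705]), np.float64(0.16905072206023314)) [21  0] [620 269]
```

View pics/w1.png

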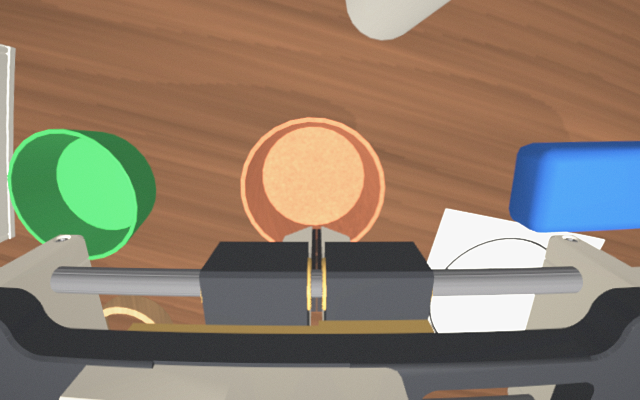

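The wrist view shows the pan rim through (241,185), (313,118), (384,185), with the closed fingers above its near half.

Run:
```python
from m import *
w=snap('wrist')
P=onz(w,[(241,185),(246,160),(266,133),(313,118),(358,132),(379,158),(384,185)],.05);print(P,circ(P))
P=onz(w,[(263,176),(313,124.5),(364,176)],.005);print(circ(P))
```

```text
[[ 0.5934 -0.1296  0.05  ]
 [ 0.6151 -0.1296  0.05  ]
 [ 0.6402 -0.1407  0.05  ]
 [ 0.6607 -0.1736  0.05  ]
 [ 0.6594 -0.2104  0.05  ]
 [ 0.644  -0.2328  0.05  ]
 [ 0.6236 -0.2438  0.05  ]] (array([ 0.6039, -0.1882]), np.float64(0.0594986155193488))
(array([ 0.6052, -0.1881]), np.float64(0.048909457758690086))
```

{"method": "servo_tool", "body": {
  "increments": [
    {"claw":0,"xyz":[0,0,30]},
    {"claw":0,"xyz":[0,0,30]},
    {"claw":0,"xyz":[0,0,20]},
    {"claw":0,"xyz":[0,0,14]},
    {"claw":0,"xyz":[0,0,0]}
  ]
}}

```text
invalid input at $.increments[0]: expected keys claw, xyz, yaw
```

{"method": "servo_tool", "body": {
  "increments": [
    {"claw":0,"xyz":[-6,9,0]},
    {"claw":0,"xyz":[-6,9,0]},
    {"claw":0,"xyz":[-6,9,0]},
    {"claw":0,"xyz":[0,0,0]}
  ]
}}

```text
invalid input at $.increments[0]: expected keys claw, xyz, yaw
```

{"method": "servo_tool", "body": {
  "increments": [
    {"claw":0,"xyz":[0,0,30],"yaw":0},
    {"claw":0,"xyz":[0,0,30],"yaw":0},
    {"claw":0,"xyz":[0,0,20],"yaw":0},
    {"claw":0,"xyz":[0,0,14],"yaw":0},
    {"claw":0,"xyz":[0,0,0],"yaw":0}
  ]
}}

```text
time: 2.7
eef_pos: [0.5997, -0.1898, 0.0391]
orientation: [-3.115, -0.408, 0.002]
force: [0.5, -0.2, 0.4]
width: 0.0013
```

{"method": "servo_tool", "body": {
  "increments": [
    {"claw":0,"xyz":[-6,9,0],"yaw":0},
    {"claw":0,"xyz":[-6,9,0],"yaw":0},
    {"claw":0,"xyz":[-6,9,0],"yaw":0},
    {"claw":0,"xyz":[0,0,0],"yaw":0}
  ]
}}

```text
time: 3.2
eef_pos: [0.5892, -0.2226, 0.0398]
orientation: [3.114, 0.404, -0.0]
force: [0.3, 0.0, 0.0]
width: 0.0003
```

{"method": "servo_tool", "body": {
  "increments": [
    {"claw":0,"xyz":[-8,12,0],"yaw":0},
    {"claw":0,"xyz":[-12,18,0],"yaw":0},
    {"claw":0,"xyz":[-12,18,0],"yaw":0},
    {"claw":0,"xyz":[-12,18,0],"yaw":0},
    {"claw":0,"xyz":[-12,18,0],"yaw":0}
  ]
}}

```text
time: 3.82
eef_pos: [0.5566, -0.3178, 0.0396]
orientation: [3.115, 0.407, -0.0]
force: [1.1, 2.7, 1.3]
width: -0.0
```

{"method": "servo_tool", "body": {
  "increments": [
    {"claw":0,"xyz":[-12,18,0],"yaw":0},
    {"claw":0,"xyz":[-12,18,0],"yaw":0},
    {"claw":0,"xyz":[-12,18,0],"yaw":0},
    {"claw":0,"xyz":[-8,12,0],"yaw":0},
    {"claw":0,"xyz":[0,0,0],"yaw":0}
  ]
}}

```text
time: 4.45
eef_pos: [0.5309, -0.3931, 0.0396]
orientation: [3.115, 0.405, -0.001]
force: [1.4, 0.5, 0.3]
width: 0.0003
```

Run:
```python
from m import *
o=status.observe();print(o['eef_pos'],o['force'])
w=snap('wrist');s=snap('scene');t=snap('top')
cv2.imwrite('pics/v2.png',np.hstack([w['color'],cv2.resize(s['color'][220:380,100:340],(600,400))])[:,:,::-1][:, ::1]) if 0 else cv2.imwrite('pics/v2.png',cv2.resize(np.hstack([w['color'][:, 60:580],cv2.resize(s['color'][220:380,120:320],(500,400))])[:,:,::-1],(800,314)))
```

```text
[ 0.5309 -0.3931  0.0396] [1.3962 0.5118 0.2752]
```

View pics/v2.png

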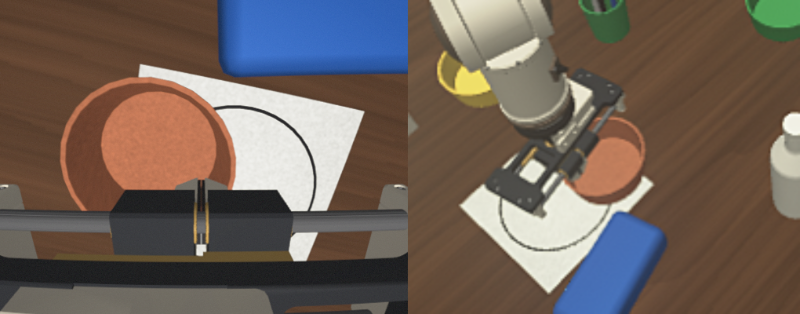

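The wrist view shows the pan following the fingers; its rim (composite pixels) passes (62,155), (140,78), (235,155). It is partly over the sheet and clear of the wipes.

Run:
```python
from m import *
w=snap('wrist')
q=np.array([(62,155),(140,78),(235,155),(210,105),(75,120)])/.7845+[60,0]
r=circ(onz(w,q,.05));print(r)
q=np.array([(102,148),(150,91),(216,148)])/.7845+[60,0];print(circ(onz(w,q,.005)))
c=np.array([(235,106),(290,128),(315,180),(272,112),(310,215)])/.7845+[60,0];print(circ(onz(w,c,.001)))
d=np.array([.5195,-.425])-r[0];print(d,'tool',d@[.966,.257],d@[.257,-.966])
```

```text
(array([ 0.5422, -0.3527]), np.float64(0.05769203650579465))
(array([ 0.5421, -0.3514]), np.float64(0.04826791658461203))
(array([ 0.5135, -0.4203]), np.float64(0.08221089829989489))
[-0.0227 -0.0723] tool -0.040523947052343884 0.06395463290996299
```

{"method": "servo_tool", "body": {
  "increments": [
    {"claw":0,"xyz":[-7,11,0],"yaw":0},
    {"claw":0,"xyz":[-10,16,0],"yaw":0},
    {"claw":0,"xyz":[-10,16,0],"yaw":0},
    {"claw":0,"xyz":[-8,12,0],"yaw":0},
    {"claw":0,"xyz":[-5,8,0],"yaw":0}
  ]
}}

```text
time: 5.28
eef_pos: [0.5086, -0.4639, 0.0395]
orientation: [3.115, 0.406, -0.0]
force: [0.7, 0.8, 0.1]
width: 0.0003
```

{"method": "servo_tool", "body": {
  "increments": [
    {"claw":0,"xyz":[0,0,0],"yaw":0},
    {"claw":0,"xyz":[7,-11,0],"yaw":0},
    {"claw":0,"xyz":[7,-11,-15],"yaw":0},
    {"claw":0,"xyz":[0,0,-50],"yaw":0},
    {"claw":0,"xyz":[0,0,-50],"yaw":0}
  ]
}}

```text
time: 5.9
eef_pos: [0.5184, -0.4348, 0.1567]
orientation: [-3.114, -0.414, -0.0]
force: [0.5, -0.9, -0.3]
width: 0.0003
```

{"method": "servo_tool", "body": {
  "increments": [
    {"claw":0,"xyz":[-60,0,0],"yaw":0},
    {"claw":0,"xyz":[-60,0,0],"yaw":0},
    {"claw":0,"xyz":[0,0,0],"yaw":0}
  ]
}}

```text
time: 6.28
eef_pos: [0.3956, -0.4706, 0.1554]
orientation: [3.115, 0.398, -0.007]
force: [0.9, -0.2, -0.5]
width: 0.0005
```

Run:
```python
from m import *
o=status.observe();print(o['eef_pos'],o['force'])
w=snap('wrist','w3');s=snap('scene','s3');t=snap('top','t3')
u=proj(w,[.5195,-.425,.05])[0].astype(int);print(u,proj(t,[.5195,-.425,.05]))
for z,n,S in((.05,'wrist',w),(.05,'top',t)):
    k=pan(S,u if S is w else (447,208),150 if S is w else 45);print(n,len(k),circ(onz(S,k,z)))
```

```text
[ 0.3956 -0.4706  0.1554] [ 0.8887 -0.1769 -0.5198]
[298  28] [[451.2496 206.7825]]
wrist 560 (array([ 0.5074, -0.429 ]), np.float64(0.05062369810822682))
top 96 (array([ 0.5196, -0.4239]), np.float64(0.05514891121695166))
```

View pics/w3.png

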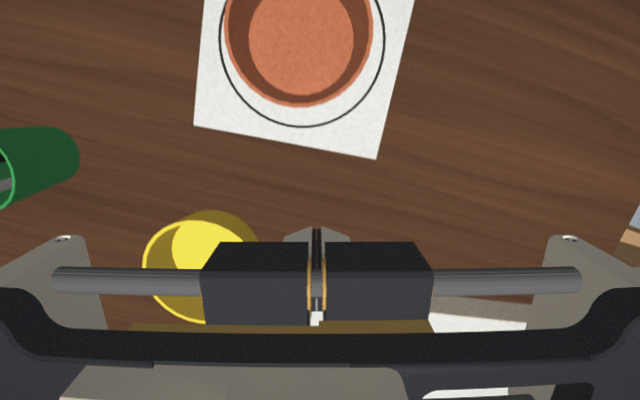

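The wrist view shows the pan rim with white paper all round it inside the circle: rim (224,30), (300,107), (373,30); circle (219,40), (302,127), (384,40).

Run:
```python
from m import *
w=snap('wrist')
a=circ(onz(w,[(224,30),(231,60),(255,92),(300,107),(340,94),(365,62),(373,30)],.05));b=circ(onz(w,[(219,40),(232,84),(302,127),(372,84),(384,40)],.001));print(a,b,a[0]-b[0])
a=circ(onz(w,[(248,38),(301,97.5),(354,38)],.005));print(a)
print(status.observe()['joint_positions'])
```

```text
(array([ 0.5257, -0.4202]), np.float64(0.058952518731677554)) (array([ 0.5247, -0.4208]), np.float64(0.0779307423641024)) [0.0011 0.0007]
(array([ 0.5245, -0.4206]), np.float64(0.049513171816412675))
[ 1.2368  0.5439 -0.5718  1.6959  0.338   1.0003 -0.7604]
```

{"method": "servo_tool", "body": {
  "increments": [
    {"claw":0,"xyz":[10,-20,-45],"yaw":0},
    {"claw":0,"xyz":[20,-45,-30],"yaw":0},
    {"claw":0,"xyz":[22,-51,-20],"yaw":0},
    {"claw":0,"xyz":[22,-51,-20],"yaw":0},
    {"claw":0,"xyz":[22,-51,-20],"yaw":0}
  ]
}}

```text
time: 7.1
eef_pos: [0.4395, -0.229, 0.2907]
orientation: [3.114, 0.415, 0.002]
force: [0.4, -0.2, -1.2]
width: 0.0004
```

{"method": "servo_tool", "body": {
  "increments": [
    {"claw":0,"xyz":[24,-55,0],"yaw":0},
    {"claw":0,"xyz":[24,-55,0],"yaw":0},
    {"claw":0,"xyz":[24,-55,0],"yaw":0},
    {"claw":0,"xyz":[24,-55,0],"yaw":0},
    {"claw":0,"xyz":[24,-55,0],"yaw":0}
  ]
}}

```text
time: 7.72
eef_pos: [0.4831, 0.0679, 0.2903]
orientation: [3.114, 0.414, 0.002]
force: [1.0, -0.5, 0.2]
width: 0.0006
```

{"method": "servo_tool", "body": {
  "increments": [
    {"claw":0,"xyz":[24,-55,0],"yaw":0},
    {"claw":100,"xyz":[24,-55,0],"yaw":0},
    {"claw":100,"xyz":[0,0,0],"yaw":0},
    {"claw":100,"xyz":[0,0,0],"yaw":0}
  ]
}}

```text
time: 8.22
eef_pos: [0.5002, 0.1841, 0.2896]
orientation: [-3.114, -0.415, 0.001]
force: [-0.5, -0.8, -0.0]
width: 0.0259
```

Run:
```python
from m import *
o=status.observe();print(o['eef_pos'],o['orientation'],o['joint_positions'],o['width'])
w=snap('wrist','w4');print(proj(w,[[.451,.40,.1],[.619,.394,.19]]))
```

```text
[0.5002 0.1841 0.2896] [-3.1138 -0.4148  0.0007] [ 0.3944  0.3319 -0.977   1.7531  0.292   1.2128 -1.9673] 0.025889088191251068
[[128.1719 161.8309]
 [ 92.5669 -19.7806]]
```

View pics/w4.png

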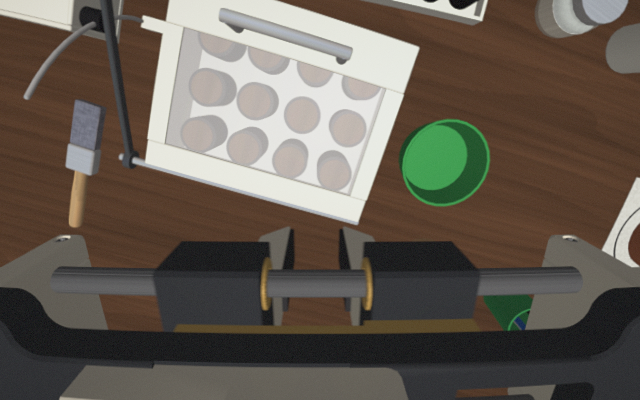

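The wrist view shows the closed flap, the bar (220,15)–(352,52), and the set arm from its pivot (128,160) up past the knob near (95,20). The last joint is near one end of its range, so I'll turn the other way, by +1.858 rad.

{"method": "servo_tool", "body": {
  "increments": [
    {"claw":100,"xyz":[0,0,0],"yaw":0.1858},
    {"claw":100,"xyz":[0,0,0],"yaw":0.1858},
    {"claw":100,"xyz":[0,0,0],"yaw":0.1858},
    {"claw":100,"xyz":[0,0,0],"yaw":0.1858},
    {"claw":100,"xyz":[0,0,0],"yaw":0.1858}
  ]
}}

```text
time: 8.9
eef_pos: [0.4996, 0.178, 0.2817]
orientation: [3.019, -0.811, -0.018]
force: [0.2, -0.3, -1.3]
width: 0.0796
```

{"method": "servo_tool", "body": {
  "increments": [
    {"claw":100,"xyz":[0,0,0],"yaw":0.1858},
    {"claw":100,"xyz":[0,0,0],"yaw":0.1858},
    {"claw":100,"xyz":[0,0,0],"yaw":0.1858},
    {"claw":100,"xyz":[0,0,0],"yaw":0.1858},
    {"claw":100,"xyz":[0,0,0],"yaw":0.1858}
  ]
}}

```text
time: 9.52
eef_pos: [0.4892, 0.1705, 0.2485]
orientation: [2.711, -1.434, -0.114]
force: [0.2, -1.0, -3.5]
width: 0.0922
```

{"method": "servo_tool", "body": {
  "increments": [
    {"claw":100,"xyz":[-20,-40,0],"yaw":0},
    {"claw":100,"xyz":[-20,-40,0],"yaw":0},
    {"claw":100,"xyz":[-20,-40,0],"yaw":0},
    {"claw":100,"xyz":[0,0,0],"yaw":0}
  ]
}}

```text
time: 10.02
eef_pos: [0.5539, 0.2923, 0.2357]
orientation: [2.716, -1.418, -0.113]
force: [-0.1, 0.0, -0.0]
width: 0.0919
```

Run:
```python
from m import *
o=status.observe();print(o['eef_pos'],o['orientation'],o['joint_positions'],o['width'])
w=snap('wrist','w5');print(proj(w,[[.451,.40,.1],[.619,.394,.19],[.6241,.3013,.151],[.6198,.1833,.151]]))
```

```text
[0.5539 0.2923 0.2357] [ 2.7156 -1.4178 -0.1135] [-1.192   0.7206  1.0847  1.5365 -0.6221  1.3862 -2.5616] 0.09187479685245757
[[322.8901 300.04  ]
 [158.4746 276.0152]
 [224.1907 158.0016]
 [314.4209  26.4047]]
```

View pics/w5.png

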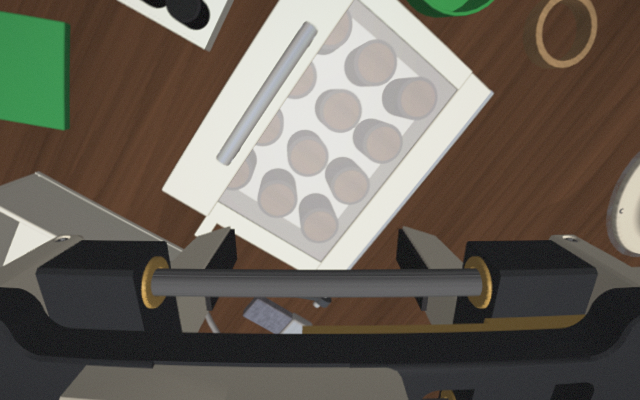

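The wrist view shows the tool stuck at joint 7's limit (−2.56) and turned only part of the way: the bar runs (225,160)–(310,27), the pivot is near (320,300). I had the turn sign wrong; the tool has to turn by negative yaw, so I'm going back up and turning that way.

{"method": "servo_tool", "body": {
  "increments": [
    {"claw":100,"xyz":[0,0,-15],"yaw":-0.186},
    {"claw":100,"xyz":[0,0,-15],"yaw":-0.186},
    {"claw":100,"xyz":[0,0,-10],"yaw":-0.186},
    {"claw":100,"xyz":[0,0,-10],"yaw":-0.186},
    {"claw":100,"xyz":[0,0,0],"yaw":-0.186}
  ]
}}

```text
time: 10.7
eef_pos: [0.5594, 0.2883, 0.2895]
orientation: [3.107, -0.053, -0.152]
force: [0.3, -0.3, 0.0]
width: 0.092
```

Run:
```python
from m import *
o=status.observe();print(o['eef_pos'],o['orientation'],o['joint_positions']);print(R.from_rotvec(o['orientation']).as_matrix())
```

```text
[0.5594 0.2883 0.2895] [ 3.1069 -0.0529 -0.1517] [-1.0844  0.5804  0.8914  1.4656 -0.4436  1.4146 -1.7646]
[[ 0.9947 -0.0324 -0.0979]
 [-0.0354 -0.999  -0.0288]
 [-0.0969  0.0321 -0.9948]]
```

The tilt (about 6°, mostly in the plane across the bar) stays but does no harm. I'll finish the turn with 1.583 rad more.

{"method": "servo_tool", "body": {
  "increments": [
    {"claw":100,"xyz":[0,0,0],"yaw":-0.186},
    {"claw":100,"xyz":[0,0,0],"yaw":-0.186},
    {"claw":100,"xyz":[0,0,0],"yaw":-0.186},
    {"claw":100,"xyz":[0,0,0],"yaw":-0.186},
    {"claw":100,"xyz":[0,0,0],"yaw":-0.186}
  ]
}}

```text
time: 11.32
eef_pos: [0.5588, 0.2882, 0.2886]
orientation: [-2.813, -1.352, 0.16]
force: [-0.0, -1.3, 0.6]
width: 0.0916
```

{"method": "servo_tool", "body": {
  "increments": [
    {"claw":100,"xyz":[0,0,0],"yaw":-0.186},
    {"claw":100,"xyz":[0,0,0],"yaw":-0.186},
    {"claw":100,"xyz":[0,0,0],"yaw":-0.186},
    {"claw":100,"xyz":[0,0,0],"yaw":-0.095},
    {"claw":100,"xyz":[0,0,0],"yaw":0}
  ]
}}

```text
time: 11.95
eef_pos: [0.5589, 0.2886, 0.2885]
orientation: [-2.216, -2.154, 0.142]
force: [0.5, -0.7, -0.2]
width: 0.0919
```

Run:
```python
from m import *
o=status.observe();print(o['eef_pos'],o['orientation'],o['joint_positions']);M=R.from_rotvec(o['orientation']).as_matrix();print(M)
w=snap('wrist','w6');print(proj(w,[[.451,.40,.1],[.619,.394,.19],[.6241,.3013,.151],[.6198,.1833,.151]]))
g=o['eef_pos']+.006*M[:,2]; print('to bar, tool mm',1000*M.T@(np.array([.622,.2425,.151])-g))
```

```text
[0.5589 0.2886 0.2885] [-2.2161 -2.1544  0.1424] [-0.8733  0.4887  0.5352  1.4587 -0.2559  1.3671 -0.3404]
[[ 0.0266  0.9947 -0.099 ]
 [ 0.9991 -0.0297 -0.03  ]
 [-0.0328 -0.0981 -0.9946]]
[[231.9352  64.9776]
 [404.8989  55.9272]
 [398.0094 163.4543]
 [387.7878 269.4267]]
to bar, tool mm [-39.9225  77.6801 125.9331]
```

View pics/w6.png

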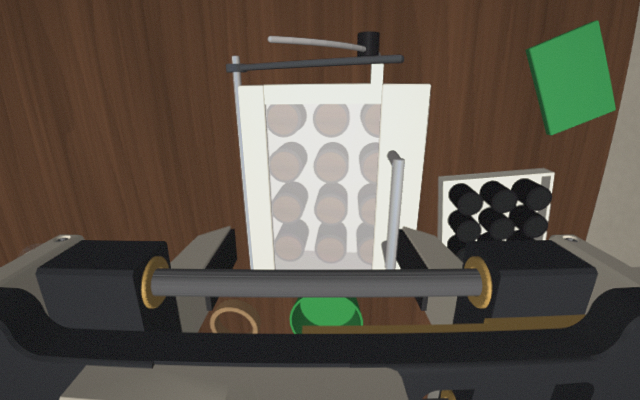

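The wrist view shows the bar (398,160)–(392,268) where it was predicted, and the set arm from its pivot (233,67) to its tip (402,59).

Run:
```python
from m import *
w=snap('wrist');t=snap('top');s=snap('scene')
Rm=np.array([[np.cos(-.022),-np.sin(-.022)],[np.sin(-.022),np.cos(-.022)]]) # prop axes
org=np.array([.450,.2485])
for yy in(.145,.148,.151):
  n=np.r_[Rm[:,1],0]; 
  for nm,S,a,b in(('wrist',w,(233,66.5),(402,59)),('scene',s,(363.7,135.5),(405.3,138.3)),('top',t,(203.9,226.4),(200.9,171.8))):
    o,d=ray(S,[a,b]); k=((np.r_[org,0]-o)@n+yy)/(d@n); P=o+d*k[:,None]; L=(P[:,:2]-org)@Rm
    print(yy,nm,L[:,0],P[:,2],'len',np.hypot(L[1,0]-L[0,0],P[1,2]-P[0,2]),'ang',np.degrees(np.arctan2(P[1,2]-P[0,2],L[1,0]-L[0,0])))
def tri(obs):
    A=[];b=[]
    for S,u in obs:
        o,d=ray(S,[u]);d=d[0]/np.linalg.norm(d[0]);Q=np.eye(3)-np.outer(d,d);A.append(Q);b.append(Q@o)
    return np.linalg.lstsq(np.vstack(A),np.hstack(b),rcond=None)[0]
for v in((t,w),(s,w),(t,s,w)):
    px={id(t):((203.9,226.4),(200.9,171.8)),id(s):((363.7,135.5),(405.3,138.3)),id(w):((233,66.5),(402,59))}
    p,q=[tri([(S,px[id(S)][i]) for S in v]) for i in(0,1)]
    print(p,q,np.linalg.norm(q-p),np.degrees(np.arctan2(q[2]-p[2],q[0]-p[0])))
```

```text
0.145 wrist [0.0263 0.1592] [0.176  0.2185] len 0.13956540332303827 ang 17.730350897535455
0.145 scene [0.0042 0.1696] [0.1046 0.1862] len 0.1844461981089803 ang 26.22817209328261
0.145 top [-0.0037  0.163 ] [0.1228 0.1978] len 0.18284183565661533 ang 24.22537521799681
0.148 wrist [0.0109 0.1649] [0.1335 0.1827] len 0.16163948670251796 ang 17.730350897535462
0.148 scene [0.0021 0.1681] [0.1017 0.1834] len 0.1850584072773708 ang 26.22817209328261
0.148 top [-0.0037  0.1646] [0.1088 0.1845] len 0.1844828480660973 ang 24.22537521799685
0.151 wrist [-0.0045  0.1705] [0.091 0.147] len 0.18371357008199765 ang 17.73035089753546
0.151 scene [0.0001 0.1666] [0.0987 0.1807] len 0.18567061644576086 ang 26.228172093282595
0.151 top [-0.0037  0.1661] [0.0949 0.1713] len 0.18612386047557922 ang 24.22537521799682
[0.4497 0.3996 0.0937] [0.6176 0.3926 0.1855] 0.19147678474356888 28.67067669264469
[0.4526 0.3992 0.099 ] [0.6194 0.3937 0.1817] 0.1862669764786872 26.380257210172942
[0.4511 0.3996 0.0973] [0.619  0.3937 0.1814] 0.1878762399185626 26.625550752419553
```

{"method": "servo_tool", "body": {
  "increments": [
    {"claw":100,"xyz":[-20,40,0],"yaw":0},
    {"claw":100,"xyz":[-20,38,0],"yaw":0},
    {"claw":100,"xyz":[0,0,25],"yaw":0},
    {"claw":100,"xyz":[0,0,25],"yaw":0},
    {"claw":100,"xyz":[0,0,0],"yaw":0}
  ]
}}

```text
time: 12.78
eef_pos: [0.6285, 0.2474, 0.2291]
orientation: [-2.211, -2.157, 0.151]
force: [0.2, 0.3, 0.3]
width: 0.0918
```

Run:
```python
from m import *
o=status.observe();M=R.from_rotvec(o['orientation']).as_matrix();print(o['eef_pos'],o['force'],o['joint_positions'])
w=snap('wrist','w7');s=snap('scene')
g=o['eef_pos']+.006*M[:,2]; B=np.array([.622,.2425,.151]);print('to bar, tool mm',1000*M.T@(B-g))
print(proj(w,[[.6241,.3013,.151],[.6198,.1833,.151]]))
I=w['color'][0:300,200:520].copy(); J=cv2.resize(s['color'][110:235,290:430],(420,300))
cv2.imwrite('pics/v7.png',np.hstack([I,J])[:,:,::-1])
```

```text
[0.6285 0.2474 0.2291] [0.2195 0.2778 0.3039] [-0.7396  0.6295  0.5265  1.3847 -0.3076  1.3212 -0.213 ]
to bar, tool mm [-2.2332  1.7617 72.4185]
[[320.1098 128.704 ]
 [318.2611 264.2287]]
```

View pics/v7.png

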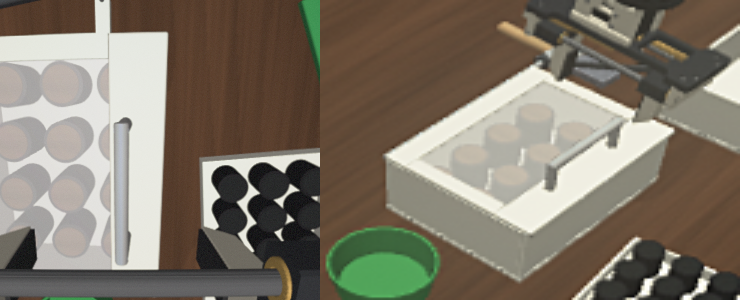

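The wrist view shows the bar at column 322, rows 122–264, within about 2 mm of the prediction and between the open fingers.

{"method": "servo_tool", "body": {
  "increments": [
    {"claw":100,"xyz":[-2,3,20],"yaw":0},
    {"claw":100,"xyz":[0,0,20],"yaw":0},
    {"claw":100,"xyz":[0,0,18],"yaw":0},
    {"claw":100,"xyz":[0,0,13],"yaw":0},
    {"claw":100,"xyz":[0,0,0],"yaw":0}
  ]
}}

```text
time: 13.5
eef_pos: [0.6249, 0.2434, 0.1589]
orientation: [-2.21, -2.159, 0.148]
force: [0.3, 0.2, 0.4]
width: 0.0918
```

{"method": "servo_tool", "body": {
  "increments": [
    {"claw":30,"xyz":[0,0,0],"yaw":0},
    {"claw":20,"xyz":[0,0,0],"yaw":0},
    {"claw":0,"xyz":[0,0,0],"yaw":0},
    {"claw":0,"xyz":[0,0,0],"yaw":0},
    {"claw":0,"xyz":[0,0,0],"yaw":0}
  ]
}}

```text
time: 14.12
eef_pos: [0.626, 0.2436, 0.1607]
orientation: [-2.211, -2.159, 0.144]
force: [-0.0, 0.8, -0.2]
width: 0.0464
```

{"method": "servo_tool", "body": {
  "increments": [
    {"claw":0,"xyz":[0,0,0],"yaw":0},
    {"claw":0,"xyz":[0,0,0],"yaw":0},
    {"claw":0,"xyz":[0,0,0],"yaw":0}
  ]
}}

```text
time: 14.5
eef_pos: [0.626, 0.2435, 0.1605]
orientation: [-2.211, -2.159, 0.144]
force: [0.3, -0.5, -0.0]
width: 0.0164
```

{"method": "servo_tool", "body": {
  "increments": [
    {"claw":0,"xyz":[0,0,0],"yaw":0},
    {"claw":0,"xyz":[0,0,0],"yaw":0}
  ]
}}

```text
time: 14.75
eef_pos: [0.626, 0.2436, 0.1606]
orientation: [-2.211, -2.159, 0.144]
force: [0.1, -0.5, -0.1]
width: 0.0005
```

```bash
cat > plan.py <<'E'
from m import *
import sys
o=status.observe();M=R.from_rotvec(o['orientation']).as_matrix();print(o['time'],o['eef_pos'],o['force'],o['width'],o['joint_positions'])
h=np.array([.4505,.2485,.104]); ax=np.array([np.cos(-.022),np.sin(-.022),0])
g=o['eef_pos']+.006*M[:,2]; rx=(g-h)@ax; rz=g[2]-h[2]
print('r',np.hypot(rx,rz),'theta',np.degrees(np.arctan2(rz,rx)-np.arctan2(.047,.17)))
r=.1764; a0=np.arctan2(rz,rx)
th=np.radians(np.array(eval(sys.argv[1])))
p=[ax*r*np.cos(a0+k)+np.array([0,0,r*np.sin(a0+k)]) for k in np.r_[0,th]]
for i in range(len(th)): print(np.degrees(th[i]),(1000*M.T@(p[i+1]-p[i])).round(1))
E
python3 plan.py "[1,3,6,9,12,15,18,21,24,26.5]"
```

```text
14.75 [0.626  0.2436 0.1606] [ 0.0589 -0.5188 -0.0641] 0.0005432977791653246 [-0.7306  0.6801  0.5062  1.4627 -0.3347  1.1931 -0.1862]
r 0.18211323792925407 theta 0.6718089923919981
1.0 [-0.1 -1.2 -2.8]
3.0000000000000004 [-0.2 -2.5 -5.6]
6.000000000000001 [-0.3 -4.1 -8.3]
9.0 [-0.3 -4.5 -8. ]
12.000000000000002 [-0.3 -4.9 -7.8]
14.999999999999998 [-0.3 -5.3 -7.5]
18.0 [-0.3 -5.7 -7.2]
21.0 [-0.3 -6.1 -6.9]
24.000000000000004 [-0.2 -6.5 -6.6]
26.5 [-0.2 -5.6 -5.2]
```

The gripper shut on nothing (0.5 mm), so the bar was missed. I'll look.

Run:
```python
from m import *
w=snap('wrist');s=snap('scene');o=status.observe();M=R.from_rotvec(o['orientation']).as_matrix()
print(proj(w,[[.6241,.3013,.151],[.6198,.1833,.151],o['eef_pos']+.025*M[:,2]]),proj(s,[[.6241,.3013,.151],[.6198,.1833,.151],o['eef_pos']+.025*M[:,2]]))
I=w['color'][0:400,160:480].copy(); J=cv2.resize(s['color'][110:235,300:425],(400,400),interpolation=2)
cv2.imwrite('pics/v8.png',np.hstack([I,J])[:,:,::-1])
```

```text
[[313.0392 137.6629]
 [311.7644 314.6602]
 [317.2449 224.4319]] [[388.6666 160.1442]
 [365.5264 179.1088]
 [377.3031 172.9702]]
```

View pics/v8.png

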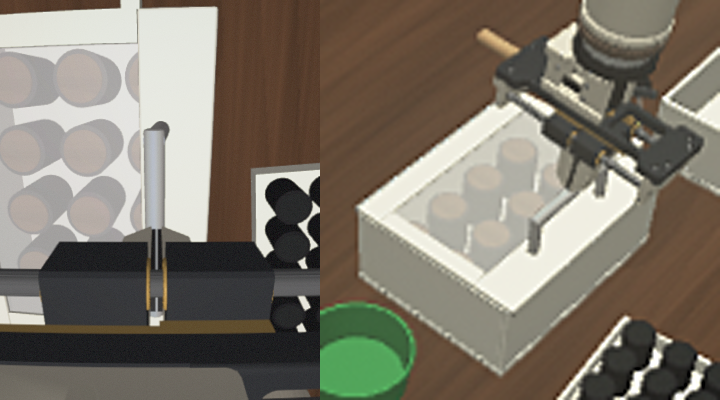

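The crop shows the bar at wrist column 315, in line with the shut fingers. The fingertips end at the bar in the scene crop, about (379,169), so sideways it is right and the question is height. A small lift should tell by force.

{"method": "servo_tool", "body": {
  "increments": [
    {"claw":0,"xyz":[0,0,-8],"yaw":0},
    {"claw":0,"xyz":[0,-2,-8],"yaw":0},
    {"claw":0,"xyz":[0,0,0],"yaw":0},
    {"claw":0,"xyz":[0,0,0],"yaw":0}
  ]
}}

```text
time: 15.35
eef_pos: [0.6256, 0.2442, 0.1768]
orientation: [-2.211, -2.159, 0.144]
force: [0.1, -0.4, 0.3]
width: 0.0005
```

Run:
```python
from m import *
F=[]
for i in range(4):
    w=snap('wrist');o=status.observe();F.append(o['force'])
print(np.mean(F,0),o['eef_pos'],o['width'],o['ft_torque'])
g=w['color'].mean(2).astype(int)
for v in (100,120,126,130,134,138,145,160,180,200,215,225,235): print(v,g[v,296:340:2])
s=snap('scene');g=s['color'].mean(2).astype(int)
print(g[150:190:2,355:400:2])
```

```text
[-0.3097  0.1976 -0.3702] [0.6254 0.2441 0.1764] 0.00036373258900623725 [ 0.1086 -0.2712  0.0234]
100 [228 221 180 169 217 230 230 230 230 230 230 230 230 230 230 229 230 230
 231 230 230 229]
120 [228 227 228 229 216 231 229 230 229 230 231 223 154 101  99 120 218 231
 230 230 231 229]
126 [226 228 228 227 210 229 230 172 124 105 102 103  98  99  96  91  88  89
 219 230 230 230]
130 [227 221 180 177 204 231 164 159 175 183 189 189 182 172 160 135  87 109
 231 229 230 229]
134 [189 176 180 181 199 232 187 158 175 181 189 190 185 171 159 145  97 221
 230 229 230 230]
138 [177 181 184 182 196 230 189 155 175 182 186 189 184 174 159 146 196 231
 230 230 230 229]
145 [183 181 181 182 185 231 167 159 175 181 188 190 184 174 160 131 201 231
 230 230 229 230]
160 [174 176 180 183 187 228 185 156 176 183 189 191 185 175 157 133 199 231
 231 230 230 230]
180 [227 225 226 226 219 224 215 152 176 184 190 190 184 173 160 130 217 230
 230 230 229 231]
200 [181 173 177 180 175 222 218 154 173 181 188 189 184 172 155 123 216 229
 230 230 230 229]
215 [170 174 174 175 169 221 224 157 171 183 188 191
[... 1473 characters left out ...]
234 235 242 151 125]
 [168 227 171 183 188 185 166 202 170 113 240 236 234 234 234 234 234 234
  235 246 139 126 130]
 [168 201 171 172 175 152 197 160 102 243 235 234 234 234 234 234 235 236
  248 134 126 130 130]
 [186 182 172 172 173 139 112 135 243 235 235 234 234 234 234 234 236 248
  125 128 130 130 130]
 [185 187 178 172 174 130 115 210 236 234 235 234 234 234 234 236 246 119
  129 130 130 130 130]
 [183 185 177 172 171 114 114 245 235 234 234 234 234 234 237 236 124 129
  130 130 130 130 128]
 [183 177 171 166 243 129 109 242 234 234 234 234 235 239 215 124 129 131
  130 129 130 130 135]
 [173 172 162 237 241 107  93 240 235 234 234 235 240 190 122 129 130 130
  130 130 128 135  78]]
```

Run:
```python
from m import *
s=snap('wrist');o=status.observe()
def H(p,r):
    T=np.eye(4);T[:3,:3]=R.from_rotvec(r).as_matrix();T[:3,3]=p;return T
HE=np.linalg.inv(H(o['eef_pos'],o['orientation']))@np.array(s['world_from_camera']);print(HE)
def view(p,r):
    v=dict(s);v['world_from_camera']=H(p,r)@HE;return v
V={'w6':view([.5589,.2886,.2885],[-2.2161,-2.1544,.1424]),'w7':view([.6285,.2474,.2291],[-2.211,-2.157,.151]),'now':s}
im={'w6':cv2.imread('pics/w6.png'),'w7':cv2.imread('pics/w7.png'),'now':s['color'][:,:,::-1]}
planes=[]
for k,c0 in(('w6',396),('w7',322),('now',317)):
    g=im[k].mean(2)
    for v in (180,200,210) if k!='w6' else (180,200,220):
        row=g[v,c0-25:c0+25]; m=(row>140)&(row<196); print(k,v,''.join('#' if x else '.' for x in m)); 
for p in ([.622,.2425,.151],[.622,.2425,.141]):
    for k in V: print(k,proj(V[k],[p]))
```

```text
[[-0.0003 -0.9568 -0.2907  0.0779]
 [ 1.     -0.0002 -0.0003 -0.0007]
 [ 0.0002 -0.2907  0.9568 -0.1595]
 [ 0.      0.      0.      1.    ]]
w6 180 ######..............#############.................
w6 200 #####..............############.................#.
w6 220 ####.............############.................#...
w7 180 ........#####....#############.#..................
w7 200 ....##########...#############.#..................
w7 210 ...........###...#############.#..................
now 180 .................#################.#..............
now 200 ....##########...################..#..............
now 210 .#############...################..#..............
w6 [[392.7493 219.5882]]
w7 [[319.154  201.4788]]
now [[315.9611 225.2066]]
w6 [[391.4619 215.754 ]]
w7 [[320.2638 197.3356]]
now [[317.4282 219.023 ]]
```

Stereo over three wrist views puts the bar at x≈0.6235, z≈0.151, as expected. The tips seem to reach less far past the TCP than I reckoned with, so I'll open and go about 15 mm deeper, watching the force.

{"method": "servo_tool", "body": {
  "increments": [
    {"claw":100,"xyz":[0,1,-16],"yaw":0},
    {"claw":100,"xyz":[0,0,0],"yaw":0},
    {"claw":100,"xyz":[0,0,0],"yaw":0},
    {"claw":100,"xyz":[0,0,0],"yaw":0},
    {"claw":100,"xyz":[0,0,0],"yaw":0}
  ]
}}

```text
time: 16.27
eef_pos: [0.6279, 0.2446, 0.1922]
orientation: [-2.211, -2.159, 0.145]
force: [-0.9, 0.4, 0.4]
width: 0.046
```

{"method": "servo_tool", "body": {
  "increments": [
    {"claw":100,"xyz":[0,0,0],"yaw":0},
    {"claw":100,"xyz":[0,0,0],"yaw":0},
    {"claw":100,"xyz":[0,0,15],"yaw":0},
    {"claw":100,"xyz":[0,0,12],"yaw":0},
    {"claw":100,"xyz":[0,0,0],"yaw":0}
  ]
}}

```text
time: 16.9
eef_pos: [0.624, 0.2434, 0.1635]
orientation: [-2.21, -2.158, 0.149]
force: [0.0, 0.1, 0.9]
width: 0.091
```

{"method": "servo_tool", "body": {
  "increments": [
    {"claw":100,"xyz":[0,0,10],"yaw":0},
    {"claw":100,"xyz":[0,0,6],"yaw":0},
    {"claw":100,"xyz":[0,0,4],"yaw":0},
    {"claw":100,"xyz":[0,0,0],"yaw":0}
  ]
}}

```text
time: 17.4
eef_pos: [0.6233, 0.2431, 0.1454]
orientation: [-2.211, -2.159, 0.145]
force: [0.5, -0.6, 0.4]
width: 0.0919
```

{"method": "servo_tool", "body": {
  "increments": [
    {"claw":0,"xyz":[0,0,0],"yaw":0},
    {"claw":0,"xyz":[0,0,0],"yaw":0},
    {"claw":0,"xyz":[0,0,0],"yaw":0},
    {"claw":0,"xyz":[0,0,0],"yaw":0},
    {"claw":0,"xyz":[0,0,0],"yaw":0}
  ]
}}

```text
time: 18.02
eef_pos: [0.6235, 0.2431, 0.1458]
orientation: [-2.211, -2.159, 0.144]
force: [0.1, 0.0, -0.4]
width: 0.0465
```

{"method": "servo_tool", "body": {
  "increments": [
    {"claw":0,"xyz":[0,0,0],"yaw":0},
    {"claw":0,"xyz":[0,0,0],"yaw":0},
    {"claw":0,"xyz":[0,0,0],"yaw":0},
    {"claw":0,"xyz":[0,0,0],"yaw":0},
    {"claw":0,"xyz":[0,0,0],"yaw":0}
  ]
}}

```text
time: 18.65
eef_pos: [0.6236, 0.2431, 0.1457]
orientation: [-2.211, -2.16, 0.144]
force: [0.3, -0.2, -0.1]
width: 0.0108
```

It is gripped this time (10.8 mm, force near zero). Now the arc for the lift.

Run:
```python
from m import *
o=status.observe();M=R.from_rotvec(o['orientation']).as_matrix();print(o['width'],o['eef_pos'],M[:,2]); np.save('p0.npy',np.r_[o['eef_pos'],o['orientation']])
ax=np.array([np.cos(-.022),np.sin(-.022),0]);r=.1764;a0=np.arctan2(47,170)
P=lambda k:ax*r*np.cos(a0+np.radians(k))+np.array([0,0,r*np.sin(a0+np.radians(k))])
th=[0,1,2.5,4,6,8,10,12,14,16,18,20,22,23.5,25,26.5]
for a,b in zip(th,th[1:]): print(b,(1000*M.T@(P(b)-P(a))).round(1))
```

```text
0.010847712306850565 [0.6236 0.2431 0.1457] [-0.0995 -0.0311 -0.9946]
1 [-0.1 -1.1 -2.9]
2.5 [-0.1 -1.8 -4.3]
4 [-0.1 -1.9 -4.2]
6 [-0.2 -2.7 -5.5]
8 [-0.2 -2.9 -5.4]
10 [-0.2 -3.1 -5.3]
12 [-0.2 -3.3 -5.2]
14 [-0.2 -3.5 -5.1]
16 [-0.2 -3.6 -5. ]
18 [-0.2 -3.8 -4.8]
20 [-0.2 -4.  -4.7]
22 [-0.2 -4.1 -4.6]
23.5 [-0.1 -3.2 -3.3]
25 [-0.1 -3.3 -3.2]
26.5 [-0.1 -3.4 -3.2]
```

{"method": "servo_tool", "body": {
  "increments": [
    {"claw":0,"xyz":[-0.1,-1.1,-2.9],"yaw":0},
    {"claw":0,"xyz":[-0.1,-1.8,-4.3],"yaw":0},
    {"claw":0,"xyz":[-0.1,-1.9,-4.2],"yaw":0},
    {"claw":0,"xyz":[0,0,0],"yaw":0},
    {"claw":0,"xyz":[0,0,0],"yaw":0}
  ]
}}

```text
time: 19.27
eef_pos: [0.6199, 0.2432, 0.1576]
orientation: [-2.211, -2.159, 0.144]
force: [2.3, -0.0, -4.4]
width: 0.011
```

Run:
```python
from m import *
F=[]
for i in range(4):
    w=snap('wrist');o=status.observe();F.append(o['force'])
print(np.mean(F,0),o['eef_pos'],o['width'],o['ft_torque'],(o['eef_pos']-np.load('p0.npy')[:3])*1000)
```

```text
[ 1.7381 -0.3493 -3.4047] [0.6199 0.2432 0.1575] 0.01092310886208175 [ 0.0213 -0.9105 -0.0023] [-3.6459  0.1222 11.7397]
```

The force shows the flap's weight (−3.4 N), so it is held. I'll carry on along the arc.

{"method": "servo_tool", "body": {
  "increments": [
    {"claw":0,"xyz":[-0.2,-2.7,-5.5],"yaw":0},
    {"claw":0,"xyz":[-0.2,-2.9,-5.4],"yaw":0},
    {"claw":0,"xyz":[-0.2,-3.1,-5.3],"yaw":0},
    {"claw":0,"xyz":[-0.2,-3.3,-5.2],"yaw":0},
    {"claw":0,"xyz":[-0.2,-3.5,-5.1],"yaw":0}
  ]
}}

```text
time: 20.1
eef_pos: [0.6074, 0.2435, 0.1863]
orientation: [-2.212, -2.16, 0.142]
force: [3.7, -0.7, -2.1]
width: 0.0107
```

{"method": "servo_tool", "body": {
  "increments": [
    {"claw":0,"xyz":[-0.2,-3.6,-5.0],"yaw":0},
    {"claw":0,"xyz":[-0.2,-3.8,-4.8],"yaw":0},
    {"claw":0,"xyz":[-0.2,-4.0,-4.7],"yaw":0},
    {"claw":0,"xyz":[-0.2,-4.1,-4.6],"yaw":0},
    {"claw":0,"xyz":[0,0,0],"yaw":0}
  ]
}}

```text
time: 20.72
eef_pos: [0.5942, 0.2438, 0.2072]
orientation: [-2.212, -2.16, 0.141]
force: [5.0, -0.5, 0.2]
width: 0.0107
```

{"method": "servo_tool", "body": {
  "increments": [
    {"claw":0,"xyz":[-0.1,-3.2,-3.3],"yaw":0},
    {"claw":0,"xyz":[-0.1,-3.3,-3.2],"yaw":0},
    {"claw":0,"xyz":[-0.1,-3.4,-3.2],"yaw":0},
    {"claw":0,"xyz":[0,0,0],"yaw":0},
    {"claw":0,"xyz":[0,0,0],"yaw":0}
  ]
}}

```text
time: 21.35
eef_pos: [0.586, 0.2439, 0.2176]
orientation: [-2.213, -2.16, 0.14]
force: [7.1, -0.6, 1.6]
width: 0.0105
```

Run:
```python
from m import *
np.set_printoptions(precision=4,suppress=True,linewidth=200)
F=[]
for i in range(3):
    w=snap('wrist','wE');s=snap('scene','sE');t=snap('top','tE');o=status.observe();F.append(o['force'])
print(np.mean(F,0),o['eef_pos'],o['width'],(o['eef_pos']-np.load('p0.npy')[:3])*1000)
th=np.radians(26.5);ax=np.array([np.cos(-.022),np.sin(-.022),0]);ay=np.array([.022,1,0]);h=np.array([.4505,.2485,.104])
d=ax*np.cos(th)+np.array([0,0,np.sin(th)]);n=-ax*np.sin(th)+np.array([0,0,np.cos(th)])
X=[h+d*.205+ay*.13+n*.004,h+ay*.13+n*.004,h+d*.18+ay*.148,h+ay*.148]
for S in(s,w,t): print(proj(S,X))
I=cv2.resize(w['color'][0:200,190:450],(520,400)); J=cv2.resize(s['color'][90:215,320:440],(384,400),interpolation=2)
K=np.hstack([J,cv2.resize(t['color'][145:240,185:295],(400,400),interpolation=2)]);print(K.shape)
I=cv2.resize(I,(784,200)) if 0 else I
cv2.imwrite('pics/fin.png',K[:,:,::-1])
```

```text
[ 6.686  -0.1008  1.4669] [0.5861 0.2439 0.2176] 0.010192630856549399 [-37.5299   0.7928  71.8599]
[[406.5491 139.1262]
 [360.0001 136.1498]
 [403.7067 137.2089]
 [363.4148 134.7966]]
[[413.3616 -13.3181]
 [165.7158  30.488 ]
 [370.4868 -41.658 ]
 [167.3818   7.8521]]
[[205.9343 165.6797]
 [209.5481 225.8143]
 [200.8586 172.7593]
 [204.2567 225.1178]]
(400, 784, 3)
```

View pics/fin.png

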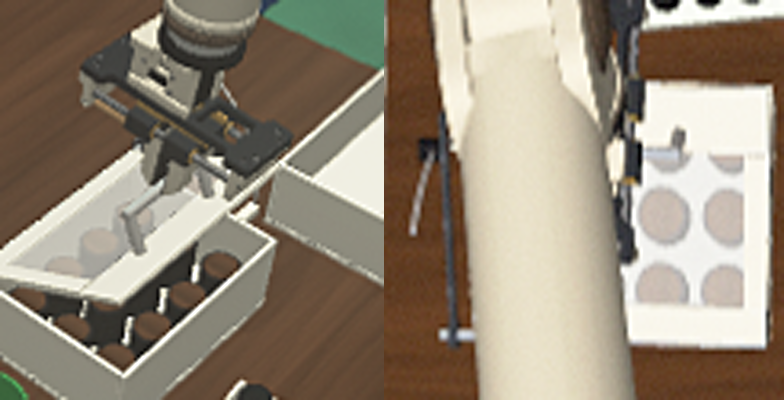

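The final view shows the flap raised, held by the bar in the gripper; the box is open beneath it. Its far −y corner is near (358,184) in the scene image and (292,166) in the top image; the set arm, in the top crop at (440,140)–(452,335), has not moved. I'll check the angle numerically.

Run:
```python
from m import *
s=snap('scene');t=snap('top')
ax=np.array([np.cos(-.022),np.sin(-.022),0]);ay=np.array([.022,1,0]);h=np.array([.4505,.2485,.104])
for a in(22,24,26,28,30):
    th=np.radians(a);d=ax*np.cos(th)+np.array([0,0,np.sin(th)]);n=-ax*np.sin(th)+np.array([0,0,np.cos(th)])
    X=[h+d*.205-ay*.13+n*.004,h+d*.205-ay*.13-n*.004]
    print(a,proj(s,X).ravel(),proj(t,X).ravel())
i=np.zeros((5,5))
np.set_printoptions(linewidth=220)
I=s['color'].mean(2).astype(int);print(I[174:190,344:372])
I=t['color'].mean(2).astype(int);print(I[160:172,284:298])
c=cv2.imread('pics/scene0.png'); 
def tri(a,b):
    A=[];B=[]
    for S,u in((s,a),(t,b)):
        o,d=ray(S,[u]);d=d[0]/np.linalg.norm(d[0]);Q=np.eye(3)-np.outer(d,d);A.append(Q);B.append(Q@o)
    return np.linalg.lstsq(np.vstack(A),np.hstack(B),rcond=None)[0]
print(tri((358,184),(291.7,165.9)))
```

```text
22 [356.73   186.5237 357.3357 188.7591] [290.8721 166.324  290.9863 165.6808]
24 [356.1167 184.4921 356.7979 186.7612] [290.7678 166.9878 290.8842 166.2513]
26 [355.4364 182.4336 356.1925 184.7329] [290.6616 167.7351 290.7802 166.9052]
28 [354.6895 180.3515 355.52   182.6774] [290.5537 168.5661 290.6742 167.6427]
30 [353.8767 178.2493 354.7809 180.598 ] [290.4442 169.4807 290.5665 168.4638]
[[176 173 166 161 162 161 159 157 149 217 230 230 228 227 227 228 228 228 228 228 228 229 231 240 209 189 119  58]
 [173 168 164 160 161 159 154 168 233 233 230 228 227 227 228 227 228 228 228 228 230 233 240 205 180 109  59  43]
 [183 160 153 154 155 152 189 227 232 229 227 227 227 228 228 228 228 228 228 230 234 230 204 180 103  55  48  48]
 [231 233 220 219 181 188 228 231 228 227 227 227 227 228 227 227 228 228 230 239 220 195 148  89  51  47  49  50]
 [230 232 234 211 198 225 230 228 227 227 227 227 227 228 228 228 228 230 242 219 190 124  70  46  45  46  47  47]
 [231 233 178 207 226 229 228 227 227 227 227 228 227 227 228 229 230 241 214 184 116  58  42  47  47  43  32  30]
 [240 201 222 2
[... 1167 characters left out ...]
61  57  64  65  58  59  58]
 [ 61  63  63  60  62  63  64  65  64  62  58  66  54  62]
 [ 60  59  60  63  59  63  58  59  61  55  59  63  60  59]
 [ 60  57  57  60  58  58  59  62  60  58  60  61  60  63]
 [ 72  69  65  47  44  40  42  55  60  59  64  59  59  64]
 [164 161 155 152 152 151 176 166  56  62  64  69  65  62]
 [239 238 237 241 238 241 226 207  49  64  62  64  62  61]
 [247 248 247 248 248 252 213 200  63  65  63  63  64  65]
 [245 244 245 244 244 249 225 218  80  64  62  62  67  65]
 [243 244 243 244 244 248 219 205  86  61  65  64  67  65]
 [244 245 245 244 245 249 220 195 120  54  63  61  64  63]
 [244 244 243 245 243 249 219 187 128  57  60  61  61  60]]
[0.6377 0.1129 0.1972]
```

Run:
```python
from m import *
np.set_printoptions(linewidth=220)
s=snap('scene')
ax=np.array([np.cos(-.022),np.sin(-.022),0]);ay=np.array([.022,1,0]);h=np.array([.4505,.2485,.104])
n=np.array([0,0,1.])
X=[h+ax*.205-ay*.13+n*.004,h-ay*.13+n*.004,h+ax*.205+ay*.13+n*.004];u=proj(s,X);print(u)
g=cv2.imread('pics/scene0.png').mean(2).astype(int)
for p in u: c,r=p.round().astype(int);print(c-7,r-6);print(g[r-6:r+7,c-7:c+8])
for a in (24,26,28,30):
    d=ax*np.cos(np.radians(a))+n*np.sin(np.radians(a));print(a,proj(s,[h+ay*.148,h+d*.18+ay*.148]).ravel())
print(g[130:144,358:412])
```

```text
[[359.0473 206.2852]
 [310.5832 173.7236]
 [407.6558 163.0711]]
352 200
[[238 235 234 234 234 234 234 234 234 234 234 235 235 236 244]
 [242 240 236 235 234 234 234 234 234 234 235 235 237 244 238]
 [162 239 243 238 235 235 235 234 234 234 235 237 247 233 147]
 [162 140 216 243 240 236 235 234 235 235 238 247 217 147 120]
 [127 200 155 168 238 243 238 236 236 239 247 212 139 122 126]
 [132 126 168 163 142 216 243 241 241 248 195 133 122 127 128]
 [135 130 138 127 204 163 172 244 251 192 128 121 127 129 130]
 [135 134 134 132 128 131 164 153 164 128 124 127 129 131 130]
 [136 135 135 135 132 127 135 125  90 120 129 129 129 131 129]
 [135 136 136 135 137 129 141 132 124 129 130 129 130 130 130]
 [135 136 136 135 140 132 136 130 129 130 130 130 130 129 129]
 [136 135 135 134 139 136 136 130 129 129 129 130 129 130 128]
 [135 136 136 135 142 140 135 130 129 130 129 130 129 128 129]]
304 168
[[ 75  77  77  76  77  78  77  78  77  77  78  77  74  66  63]
 [ 76  76  76  77  77  78  78  77  77  78  77  72  63 107 193]
 [ 77  77  77  77  78  78  76  77  78  76  70  59 111 200 245]
 [ 76  76  
[... 3978 characters left out ...]
9  69  63  70  67  86 255 250 161 105 124]
 [237 234 233 233 234 234 237 241 239 243 212 120  69  70  76  79  74  85  83  80  86 112 150 141 138 137 133 132 139 148 114  95  76  81  81  81  82  82  82  82  78 113 105  80  81  80  79  71 100 192 255 200  96 120]
 [234 233 233 233 234 235 239 227 236 241 242 244 212 119  69  71  76  83  85  87  81  88  95 121 138 139 139 138 152  99  85  88  79  81  80  81  81  81  81  81  82 103 109  81  83  81  79  71 117 124 185 207 255 202]
 [233 233 234 234 236 240 206 234 238 237 237 240 242 247 166  72  67  78  82  85  84  84  77  87 101 142 147 121  95  79  80  82  80  81  81  81  82  82  82  84  82  93 132  81  81  80  78  79 142 130 126 148 185 212]]
```

In the scene camera the set arm's strip has an image slope of about 0.083, which gives about 25.4°. The flap's corner rose to row 183, which gives about 25.3°. The gripper's path gives 26.6°, and triangulating the arm gave 26.4°. Flap and set arm agree within about 1°, and the grip is steady.

Run:
```python
from m import *
t=snap('top');k=pan(t,(447,208),45);print(circ(onz(t,k,.05)))
o=status.observe();print(o['time'],o['eef_pos'],o['force'],o['width'],abs(o['dq']).max())
print(ticket.hand_in())
```

```text
(array([ 0.5199, -0.4237]), np.float64(0.05495609361072196))
22.0 [0.586  0.2439 0.2176] [ 6.5582 -0.3691  0.6848] 0.010300808810374327 0.0014164267337503072
the job is handed in; nothing more can be done
None
```

I slid the pan into the circle, raised the flap to line up with the set arm, and handed in at 22 s with the gripper still holding it. No verdict was given.

**Pan:** I towed it from inside with the closed fingers while the flap was shut. The close wrist view put its centre about 1 mm from the circle's centre. The last top view put it there too (0.520, −0.424 against 0.519, −0.425), though it read the rim radius low, at 55 mm.

**Flap:** The gripper is closed on the bar (10.3 mm opening) and the arm is still. About 6.5 N of sideways load remains on the wrist.

| Angle check | Flap | Set arm |
|---|---|---|
| Scene camera | about 25.3° | about 25.4° |
| Gripper path | 26.6° | – |
| Triangulation | – | 26.4° (one pair of views gave 28.7°) |

In the scene camera flap and set arm agree closely. The values differ by about 1° between methods, and that one pair of views is further off.

**What went wrong on the way:**
- I first turned the wrist the wrong way and hit joint 7's range. That left about 6° of tool tilt for the rest of the job.
- The first grasp closed on nothing. I reopened and went about 15 mm deeper, and that one held.

**Other objects:** In the final view the set arm looked unmoved. The force readings showed no contact with anything else, but I did not measure the bystanders again.

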